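Clamp the pastry board to the counter

TASK

The pastry board creeps about when dough is rolled on it. Push it in under the counter clamp until its whole leading edge is flush against the clamp's fence, then wind the crank clockwise until the pad meets the board and nip it up snug by feel, firmly tight but never over-tightened. Let go and leave the board clamped, and leave the bottle, jar and mug alone.

Things in the scene. Friction and masses are not known exactly. Their poses are not given: they have to be found in the camera images.
- clamp: grey steel clamp fixed to the counter: a column with an arm (74 to 110 mm above the origin) reaching over along its own +y, a vertical screw through the arm's end, a round pad below and a crank on top. Origin: on the screw's axis, 0 to 6 mm above the counter; z up. Its throat is open towards +y, whence the board comes. The pad starts 8 to 25 mm above the board's top; feel for the touch
- fence (a point): middle of the upright face of the clamp's low steel fence (130 mm wide along clamp x, its top 35 mm above the clamp's origin). It lies 35 mm behind the screw's axis, at clamp y = -35 mm, and looks to clamp +y; the board's leading edge must lie flush against it
- crank (a joint): turn of the crank in rad, growing clockwise seen from above; this lowers screw, pad and crank by 16 mm a turn. At 0 the crank arm points along clamp +x, at q the handle lies in direction (cos q, -sin q) in clamp x, y. It stays where left
- handle_grip (a point): centre of the crank's upright wooden handle: 22 mm across, 52 mm tall, spins freely on its pin, 50 mm from the screw's axis, 26 mm above the flat crank arm; sinks as it is turned. Moving it takes about 8 N with the pad free (a halted hand feels some 3 N less), rising by about 6 N for each rad past the touch. Snug is a drag 4 N above the free one; 2 N above is loose, 8 N over-tight
- board: small beech pastry board, 140 mm along its x, 240 mm along its y, 18 mm thick, 0.5 kg, lying loose on the counter; origin at the centre of its underside. Leading edge at its -y end, raised lip along its +y end. It starts with the leading edge about 40 to 70 mm short of the fence and a little askew
- board_edge (a point): middle of the board's leading (-y) edge, at its top face, 18 mm above the counter, 120 mm from the board's centre
- lip_grip (a point): centre of the board's upright wooden lip: 14 mm thick along board y, 140 mm long along board x, standing 40 mm above the board's top face (top 58 mm above the counter). This point is 38 mm above the counter and 113 mm from the board's centre along +y
- pad: the clamp's round rubber-faced pad, 38 mm across, hanging under the arm on the screw's axis; its origin is near the pad's upper face
- oil_bottle: bystander: bottle, 68 mm across, 190 mm tall; origin at the centre of its underside
- jar: bystander: jar with lid, 76 mm across, 110 mm tall; origin at the centre of its underside
- mug: bystander: white mug, 80 mm across, 90 mm tall; origin at the centre of its underside

How it is judged:
On the way, in this order (a step that is already met when the one before it is completed fails the run):
1. the board's leading edge lies flush against the fence (y of board_edge in the frame of clamp below -0.0315 m and angle between the x axis of board and the x axis of clamp, either way round below 0.035 rad and x of board_edge in the frame of clamp between -0.05 and 0.05 m), for 0.2 s.
2. the pad bears snugly on the seated board (all of step 1 and contact force between pad and board above 42 N), for 0.2 s.
At the end, for the whole second after the job is handed in: The board lies with its leading edge within 3.5 mm of the fence face, parallel to it within 2 degrees and within 50 mm of centred; the pad presses on it with 40 to 150 N; board and crank are at rest and released (all of step 1 and contact force between pad and board between 40 and 150 N and linear speed of board below 0.01 m/s and velocity of joint crank between -0.05 and 0.05 rad/s); the robot touches nothing.
It fails at once if the clamp is over-tightened: the pad presses on the board with more than 175 N (contact force between pad and board above 175 N).
It fails at once if a bystander (bottle, jar or mug) is moved by more than 20 mm or tipped (distance of any of oil_bottle, jar, mug from where it was at the start of the episode above 0.02 m or angle between any of oil_bottle, jar, mug's own z axis and vertical above 0.3 rad).
It also fails if it takes over 72 s, if anything falls off the work surface, if the arm or the gripper's body presses on something with over 40 N, if the wrist force passes 120 N, or if a joint passes its speed limit or range.

ROBOT

A 6-joint arm with a two-finger parallel gripper is mounted at the origin on the work surface. World frame = base frame: x ahead of the robot, y to its left, z up, the work surface at z = 0. Lengths are in m, angles in rad, forces in N, time in s.
With the tool pointing down it reaches from about 0.3 to 0.875 m from the base axis. Payload 6.4 kg.
Tool frame: the origin (TCP) lies midway between the tips of the shut fingers; the grasp point (between the pads) lies 19 mm behind it; z points along the fingers, y is the direction in which the jaws open and shut (so a half turn about z gives the same grasp; the last joint's range is limited). The gripper opens to 85 mm and grips with 20 to 120 N. Pads are 22 mm wide; open, the fingers measure 114 mm over their backs; the gripper's body (76 mm by 85 mm) begins 54 mm behind the grasp point. The pads swing forward as they close: fully open they stand 13 mm farther back than shut.
Start: joints at [1.111, 0.181, 1.607, -0, 1.354, -0.206], TCP at [0.144, 0.557, 0.231] pointing down, gripper open.
Joint ranges: [-2.99, 2.99], [-0.89, 2.07], [0.3, 2.58], [-1.14, 4.28], [0, 2.63], [-3.12, 3.12]. Speed limits (rad/s): [2.57, 2.57, 3.01, 3.14, 3.14, 3.14].

INTERFACE

Orientations are given as a unit quaternion [w, x, y, z].
In Python, from bench import ctrl gives the robot as it stands. The module is installed in compiled form; this text tells all that it offers.
- The arm moves only by the tool arm_command, never from a script. Its argument "plan" is one flat list of numbers, 4 for each row, row after row: the shift along the tool's x, y, z in mm, then the turn about the tool's z in rad. A call has 1 to 20 rows; each row shifts and turns the commanded pose from where the row before left it, along the tool's axes as they then stand; what a row does not reach is not made up. A row lasts 1/10 s, in which the tool goes at most 50 mm and 8.59 degrees, less where a joint would pass 70% of its speed; a pose out of reach is approached as far as the arm can. A call is refused whole if a number of a shift passes 50 or a number of a turn 0.15, either way. A call with a gripper value outside its range is refused whole. "grip" is the opening, from 0 (shut) to 1 (fully open), set as the call begins (left out, the last holds). The fingers move at their own pace and stop on an object; the grip force is fixed at half the most. Time passes only in rows, so rows that do not move let the fingers close. It gives the time, the measured TCP pose, the force and the opening at its end, in the units of the state.
- ctrl.get_obs(): the state, without advancing time (a new reading comes with each control period).
- ctrl.camera(name): name is "scene" or "side" or "wrist"; returns a dict with "color" (420x560x3 uint8, red, green, blue), "camera_matrix" (3x3 intrinsics, pixels), "k1" (the pictures are not rectified: a ray, as slopes to the right and down, at radius r is drawn at 1 + k1 r^2 times it, then the intrinsics apply), "eye" and "attitude" of the camera in the world; the wrist camera has in their place "T_tool_cam" (4x4, takes a point from camera to tool coordinates, whose origin is the TCP and whose axes are the flange's). Camera axes: x right, y up, looking along -z (the intrinsics and any distortion apply to the point x, -y, -z); pixel columns grow to the right and rows downward; lengths in m; the calibration is good to about 2 mm. A picture is of the moment at which its call begins: read the wrist's pose just before it. There is no depth.
- ctrl.hand_in(): hands the job in, once; it reports no verdict.
The state is a dict: "time_s": time; "q": joint angles; "dq": joint speeds; "joint_efforts": joint torques, N m; "eef_pos": TCP position; "eef_rot": TCP orientation; "wrist_force": force on the tool from outside, world axes, zero at the start; "torque": the same for the moment, N m; "opening": opening from 0.0 (shut) to 1.0 (fully open).
Only numpy, scipy, OpenCV 4.12 (cv2) and the standard library are available. Lean on these libraries where they do the work, as an engineer would, in place of code of your own. Each camera call takes 0.05 s, during which the arm holds its last target. There are 200 camera calls.

## Working session

There is one attempt and no reset: what is moved stays moved. The work goes in short steps, Python scripts to look and compute and a tool call to move; the robot and the scene stay as the last step left them, time stands still between calls to the robot, and variables do not carry over. Pictures are saved under pics/ and viewed, about 8 in all and at most 12, crops included, and the job is handed in when it is done.

Besides the shell and the picture viewer there is one more tool, called by a JSON object that holds its "api" and its "payload". arm_command: Moves the arm, as the interface text tells. Its arguments: {"type":"object","properties":{"plan":{"type":"array","items":{"type":"number"}},"grip":{"type":"number"}},"required":["plan"]}

```bash
mkdir -p pics
cat > h.py <<'E'
from bench import ctrl
import numpy as np, cv2
from scipy.spatial.transform import Rotation as R
def q2R(q): return R.from_quat([q[1],q[2],q[3],q[0]]).as_matrix()
def att(a):
    a=np.array(a,float); return a if a.shape==(3,3) else q2R(a)
def shot(name,fn):
    o=ctrl.get_obs(); c=ctrl.camera(name); cv2.imwrite('pics/'+fn+'.png',c['color'][:,:,::-1])
    K=np.array(c['camera_matrix'])
    if 'eye' in c: Rm=att(c['attitude']); e=np.array(c['eye'])
    else:
        T=np.array(c['T_tool_cam']); Rt=q2R(o['eef_rot']); e=Rt@T[:3,3]+np.array(o['eef_pos']); Rm=Rt@T[:3,:3]
    np.savez('pics/'+fn+'.npz',K=K,k1=c['k1'],e=e,R=Rm); return c
def ray(fn,u,v):
    d=np.load('pics/'+fn+'.npz'); K=d['K']; k=float(d['k1'])
    x=np.array([(u-K[0,2])/K[0,0],(v-K[1,2])/K[1,1]]); p=x.copy()
    for _ in range(30): p=x/(1+k*(p@p))
    return d['e'],d['R']@np.array([p[0],-p[1],-1.])
def onz(fn,u,v,z):
    e,r=ray(fn,u,v); return e+r*(z-e[2])/r[2]
def tri(a,b):
    e1,r1=ray(*a); e2,r2=ray(*b); s=np.linalg.lstsq(np.c_[r1,-r2],e2-e1,rcond=None)[0]
    p,q=e1+s[0]*r1,e2+s[1]*r2; return (p+q)/2,np.linalg.norm(p-q)
def proj(fn,P):
    d=np.load('pics/'+fn+'.npz');p=d['R'].T@(np.array(P)-d['e']);x=np.array([p[0],-p[1]])/-p[2]
    x=x*(1+float(d['k1'])*(x@x));return d['K'][:2,:2]@x+d['K'][:2,2]
E
python3 - <<'E'
from h import *
np.set_printoptions(precision=3,suppress=True)
print(ctrl.get_obs())
for n in ('scene','side','wrist'):
    c=shot(n,n+'1'); d=np.load(f'pics/{n}1.npz'); print(n,d['e'],d['R'],d['K'],d['k1'])
E
```

```text
{'time_s': 0.0, 'q': array([ 1.111,  0.182,  1.608, -0.   ,  1.354, -0.206]), 'dq': array([ 0.   , -0.   , -0.001,  0.003, -0.   , -0.   ]), 'joint_efforts': array([ -0.001, -44.49 , -35.131,  -0.   ,   0.009,   0.   ]), 'eef_pos': array([0.144, 0.556, 0.23 ]), 'eef_rot': array([-0.   ,  0.127,  0.992, -0.001]), 'wrist_force': array([ 0.559, -0.451, -0.174]), 'torque': array([-0.023, -0.021,  0.043]), 'opening': 1.0004521994613815}
scene [1.105 0.883 0.953] [[-0.848 -0.325  0.419]
 [ 0.53  -0.524  0.667]
 [ 0.003  0.787  0.617]] [[480.9    0.   273.42]
 [  0.   480.9  207.64]
 [  0.     0.     1.  ]] -0.12725071818871786
side [0.341 0.917 0.707] [[-0.975  0.114 -0.19 ]
 [-0.221 -0.488  0.844]
 [ 0.003  0.865  0.501]] [[456.267   0.    277.802]
 [  0.    456.267 211.625]
 [  0.      0.      1.   ]] -0.10746529477269698
wrist [0.07  0.576 0.373] [[ 0.251 -0.923 -0.291]
 [ 0.968  0.238  0.077]
 [-0.002 -0.301  0.954]] [[291.824   0.    282.363]
 [  0.    291.824 210.293]
 [  0.      0.      1.   ]] -0.037333472684658586
```

View pics/scene1.png

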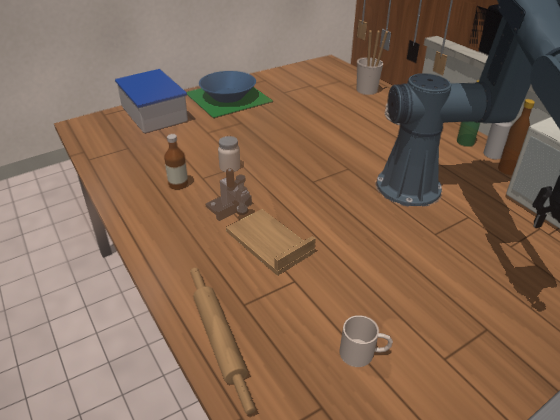

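View pics/side1.png

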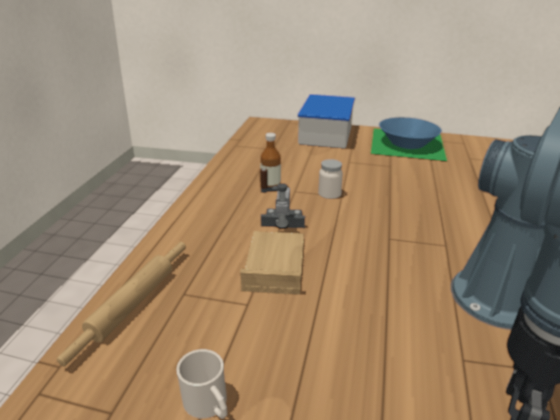

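Scene: clamp at about (232,195), board at (270,238) with its lip at the near end, mug at (360,340). Side: clamp at (283,210), board at (275,260), handle at about (264,180). Next I'll enlarge both.

Run:
```python
from h import *
a=cv2.imread('pics/scene1.png')[155:280,195:325]; b=cv2.imread('pics/side1.png')[170:300,225:325]
f=lambda i:cv2.resize(i,(400,int(i.shape[0]*400/i.shape[1])) ,interpolation=cv2.INTER_CUBIC)
a,b=f(a),f(b); h=max(a.shape[0],b.shape[0]); o=np.zeros((h,800,3),np.uint8); o[:a.shape[0],:400]=a; o[:b.shape[0],400:]=b
cv2.imwrite('pics/crop1.png',o); print(a.shape,b.shape)
```

```text
(384, 400, 3) (520, 400, 3)
```

View pics/crop1.png

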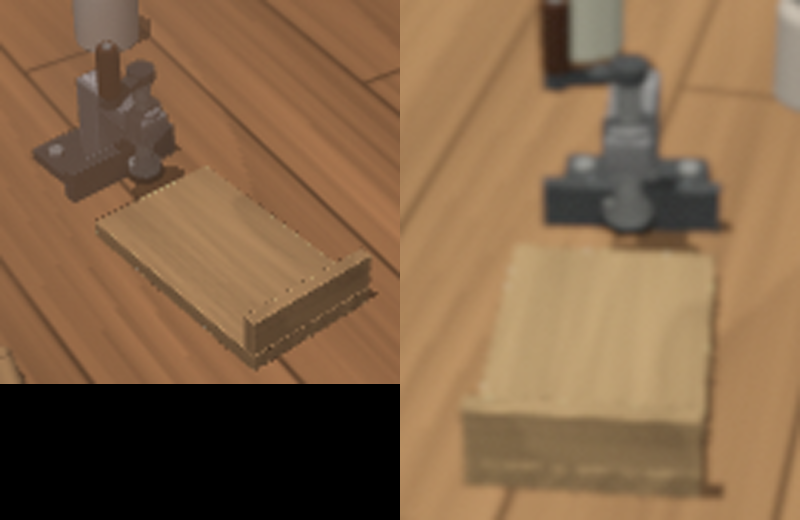

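Run:
```python
from h import *
np.set_printoptions(precision=4,suppress=True)
S=lambda u,v:('scene1',195+u/3.077,155+v/3.077); D=lambda u,v:('side1',225+(u-400)/4,170+v/4)
P={}
# scene left = +x-ish? pair same physical corners: both cameras look toward -y
for n,a,b in [('leadL',(97,228),(515,247)),('leadR',(210,168),(715,252)),('lipTopL',(248,320),(463,408)),('lipTopR',(371,262),(703,415)),
  ('lipBotL',(255,368),(468,482)),('handleTop',(108,45),(556,0)),('crankhub',(142,70),(628,65)),('pad',(145,165),(628,212)),('fenceTopL',(65,178),(544,180)),('fenceTopR',(175,128),(718,188))]:
    p,e=tri(S(*a),D(*b)); P[n]=p; print(n,p,'gap',round(e,4))
for n,a,b,z in [('lead',(97,228),(210,168),.018),('lipTop',(248,320),(371,262),.058)]:
    A,B=[onz(*S(*x),z) for x in (a,b)]; print('scene',n,A,B,np.linalg.norm(A-B))
for n,a,b,z in [('lead',(515,247),(715,252),.018),('lipTop',(463,408),(703,415),.058),('fenceTop',(544,180),(718,188),.038)]:
    A,B=[onz(*D(*x),z) for x in (a,b)]; print('side',n,A,B,np.linalg.norm(A-B))
```

```text
leadL [ 0.6424 -0.1172  0.0166] gap 0.0038
leadR [ 0.5037 -0.1341  0.022 ] gap 0.0039
lipTopL [0.6096 0.1069 0.0544] gap 0.0051
lipTopR [0.4722 0.0968 0.058 ] gap 0.0084
lipBotL [0.6071 0.1146 0.0031] gap 0.0012
handleTop [ 0.6122 -0.1297  0.2076] gap 0.0037
crankhub [ 0.5686 -0.1489  0.1545] gap 0.0012
pad [ 0.5684 -0.1523  0.0373] gap 0.0011
fenceTopL [ 0.6401 -0.189   0.0296] gap 0.0047
fenceTopR [ 0.5119 -0.1901  0.0401] gap 0.0034
scene lead [ 0.6444 -0.113   0.018 ] [ 0.5027 -0.1357  0.018 ] 0.14349916169007337
scene lipTop [0.6099 0.1068 0.058 ] [0.4755 0.1021 0.058 ] 0.1345049536949482
side lead [ 0.6419 -0.1184  0.018 ] [ 0.5045 -0.1436  0.018 ] 0.1397465453058017
side lipTop [0.608  0.1152 0.058 ] [0.4717 0.0903 0.058 ] 0.13859208123240707
side fenceTop [ 0.6366 -0.1796  0.038 ] [ 0.5123 -0.1969  0.038 ] 0.1254765961144778
```

```bash
cat >> h.py <<'E'
def go(P,yaw=None):
    """shift in current tool axes (mm) to TCP P; turn about tool z so that jaw (tool y) points at world angle yaw (mod pi)"""
    o=ctrl.get_obs(); Rt=q2R(o['eef_rot']); d=Rt.T@(np.array(P)-o['eef_pos'])*1000
    a=np.arctan2(Rt[1,1],Rt[0,1]); print('shift',d.round(1),'jaw',a.round(3), end=' ')
    if yaw is not None: t=-(yaw-a); t=(t+np.pi/2)%np.pi-np.pi/2; print('turn',t.round(3),end=' ')
    print('q6',o['q'][5].round(2),'F',o['wrist_force'].round(1))
E
python3 - <<'E'
from h import *
np.set_printoptions(precision=3,suppress=True)
for n,a,b in [('bottle',(177,186),(270,190)),('jar',(229,168),(331,194)),('mug',(360,360),(205,410))]:
    print(n,onz('scene1',*a,0),onz('side1',*b,0))
go([.56,.03,.25],1.71)
E
```

```text
bottle [ 0.675 -0.423  0.   ] [ 0.666 -0.409  0.   ]
jar [ 0.471 -0.427  0.   ] [ 0.462 -0.427  0.   ]
mug [ 0.591  0.445 -0.   ] [0.578 0.446 0.   ]
shift [-534.6 -405.   -19. ] jaw 1.317 turn -0.393 q6 -0.21 F [0.3 0.6 0.4]
```

{"api": "arm_command", "payload": {"plan": [-36, -27, -1.3, 0, -36, -27, -1.3, 0, -36, -27, -1.3, 0, -36, -27, -1.3, 0, -36, -27, -1.3, 0, -36, -27, -1.3, 0, -36, -27, -1.3, 0, -36, -27, -1.3, 0, -36, -27, -1.3, 0, -36, -27, -1.3, 0, -36, -27, -1.3, 0, -36, -27, -1.3, 0, -36, -27, -1.3, 0, -36, -27, -1.3, 0, -31, -27, -1.3, 0, 0, 0, 0, -0.131, 0, 0, 0, -0.131, 0, 0, 0, -0.131, 0, 0, 0, 0, 0, 0, 0, 0], "grip": 1}}

```text
time_s: 2.15
eef_pos: [0.5604, 0.0303, 0.2506]
eef_rot: [-0.0, -0.068, 0.998, 0.0]
wrist_force: [-0.2, 0.5, -0.3]
opening: 1.0
```

Run:
```python
from h import *
np.set_printoptions(precision=3,suppress=True)
shot('wrist','w2'); o=ctrl.get_obs(); print(o['time_s'],o['eef_pos'],o['q'])
for p in [(.640,-.117,.018),(.504,-.138,.018),(.6096,.107,.058),(.472,.095,.058),(.5686,-.15,.11)]: print(proj('w2',p))
```

```text
2.2 [0.56  0.03  0.251] [-0.157  0.134  1.62   0.     1.387 -1.864]
[168.296 222.556]
[153.917 117.909]
[338.389 233.902]
[351.58  117.187]
[103.083 183.086]
```

View pics/w2.png

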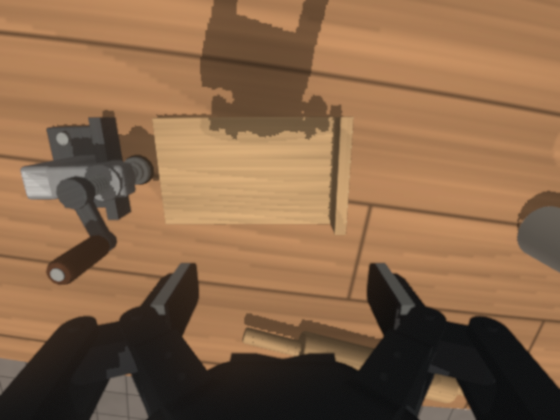

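Run:
```python
from h import *
np.set_printoptions(precision=4,suppress=True)
def line(n,a,b,z):
    A,B=onz('w2',*a,z),onz('w2',*b,z); d=A-B; t=np.degrees(np.arctan2(d[1],d[0])); print(n,A,B,'mid',(A+B)/2,'len',np.linalg.norm(d),'ang',t%180)
line('lead',(165,224),(154,118),.018); line('lipouter',(343,234),(352,118),.058)
line('sideL(+x)',(165,224),(331,223),.018); line('side-x',(154,118),(330,118),.018)
line('fencetop',(131,214),(114,117),.038)
S=lambda u,v:('scene1',195+u/3.077,155+v/3.077);D=lambda u,v:('side1',225+(u-400)/4,170+v/4)
for n,a,b in [('handletop S',('w2',58,274),S(108,44)),('handletop D',('w2',58,274),D(556,2)),('handlebot',('w2',110,238),S(108,98)),('handlebot',('w2',110,238),D(556,76)),('hub',('w2',73,190),D(628,65)),('hub',('w2',73,190),S(142,70)),('pad',('w2',140,170),D(628,212)),
 ('lipR',('w2',352,118),S(371,262)),('lipL',('w2',343,234),S(248,322))]: print(n,*tri(a,b))
```

```text
lead [ 0.6428 -0.1215  0.018 ] [ 0.5041 -0.1379  0.018 ] mid [ 0.5734 -0.1297  0.018 ] len 0.13962693583832664 ang 6.737970833948926
lipouter [0.609  0.1127 0.058 ] [0.4728 0.0956 0.058 ] mid [0.5409 0.1042 0.058 ] len 0.13724463488709382 ang 7.1418999805009
sideL(+x) [ 0.6428 -0.1215  0.018 ] [0.6102 0.1042 0.018 ] mid [ 0.6265 -0.0086  0.018 ] len 0.2280834351353597 ang 98.21365630123434
side-x [ 0.5041 -0.1379  0.018 ] [0.4752 0.0778 0.018 ] mid [ 0.4897 -0.0301  0.018 ] len 0.21758113589460618 ang 97.62334422786091
fencetop [ 0.6266 -0.1584  0.038 ] [ 0.5078 -0.177   0.038 ] mid [ 0.5672 -0.1677  0.038 ] len 0.12019864283493044 ang 8.896743805567825
handletop S [ 0.6121 -0.1282  0.2105] 0.0024868385211984536
handletop D [ 0.6141 -0.131   0.2043] 0.0021566148625640916
handlebot [ 0.6125 -0.1286  0.1474] 0.009568316754540491
handlebot [ 0.6089 -0.1208  0.1535] 0.005358945479615256
hub [ 0.5678 -0.1521  0.1517] 0.0035977567335141233
hub [ 0.5662 -0.1526  0.1517] 0.0012097878606920276
pad [ 0.5667 -0.1445  0.0415] 0.0005678963536686291
lipR [0.4722 0.0972 0.0525] 0.0010296803611557048
lipL [0.6103 0.1112 0.0589] 0.004182454645579491
```

Wrist view: the board's leading corners are at (154,118) and (165,224). The lip runs (352,118)–(343,234) and the handle top is at (58,274). The bystanders are well clear of the work area. Next I'll go down over the lip.

Run:
```python
from h import *
go([.542,.097,.027],1.705)
```

```text
shift [  9.1  68.5 223.7] jaw 1.707 turn 0.002 q6 -1.86 F [ 0.5 -0.2  0.3]
```

{"api": "arm_command", "payload": {"plan": [4.5, 34, 0, 0, 4.5, 34.5, 0, 0, 0, 0, 40, 0, 0, 0, 40, 0, 0, 0, 40, 0, 0, 0, 35, 0, 0, 0, 25, 0, 0, 0, 20, 0, 0, 0, 14, 0, 0, 0, 10, 0, 0, 0, 0, 0, 0, 0, 0, 0]}}

```text
time_s: 3.4
eef_pos: [0.5427, 0.0968, 0.0274]
eef_rot: [0.0, -0.069, 0.998, -0.0]
wrist_force: [-0.1, 0.2, -0.2]
opening: 1.006
```

{"api": "arm_command", "payload": {"plan": [0, 0, 0, 0, 0, 0, 0, 0, 0, 0, 0, 0, 0, 0, 0, 0, 0, 0, 0, 0, 0, 0, 0, 0, 0, 0, 0, 0, 0, 0, 0, 0], "grip": 0}}

```text
time_s: 4.2
eef_pos: [0.5424, 0.097, 0.0272]
eef_rot: [0.0, -0.07, 0.998, 0.0]
wrist_force: [-1.2, 1.6, 5.7]
opening: 0.151
```

Run:
```python
from h import *
shot('wrist','w3')
go([.5497,.0438,.03],None)
```

```text
shift [  0.2 -53.7  -2.8] jaw 1.71 q6 -1.75 F [-0.7  1.5  5.9]
```

View pics/w3.png

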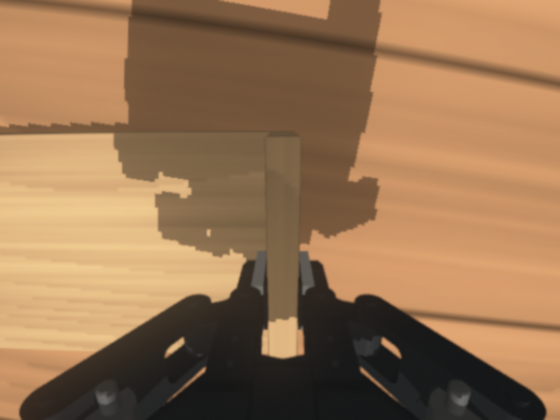

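The lip is held between the pads at about (283,270), with opening 0.15. Now I'll push towards the fence.

{"api": "arm_command", "payload": {"plan": [0, -5, 0, 0, 0, -7, 0, 0, 0, -7, 0, 0, 0, -7, 0, 0, 0, -6, 0, 0, 0, -5, 0, 0, 0, -4, 0, 0, 0, -2, 0, 0, 0, 0, 0, 0]}}

```text
time_s: 5.15
eef_pos: [0.5485, 0.0544, 0.0272]
eef_rot: [0.0, -0.069, 0.998, 0.0]
wrist_force: [-0.4, 2.3, 4.4]
opening: 0.155
```

{"api": "arm_command", "payload": {"plan": [0, -2, 0, 0, 0, -2, 0, 0, 0, 0, 0, 0]}}

```text
time_s: 5.45
eef_pos: [0.549, 0.0507, 0.0272]
eef_rot: [0.0, -0.07, 0.998, 0.0]
wrist_force: [-0.5, 2.4, 5.3]
opening: 0.155
```

{"api": "arm_command", "payload": {"plan": [0, -2, 0, 0, 0, 0, 0, 0]}}

```text
time_s: 5.65
eef_pos: [0.5492, 0.0488, 0.0272]
eef_rot: [0.0, -0.07, 0.998, 0.0]
wrist_force: [-0.4, 3.4, 5.6]
opening: 0.153
```

{"api": "arm_command", "payload": {"plan": [0, -2, 0, 0, 0, 0, 0, 0]}}

```text
time_s: 5.85
eef_pos: [0.5496, 0.0468, 0.0272]
eef_rot: [0.0, -0.07, 0.998, 0.0]
wrist_force: [-1.1, 3.3, 5.2]
opening: 0.154
```

{"api": "arm_command", "payload": {"plan": [0, -2, 0, 0, 0, 0, 0, 0]}}

```text
time_s: 6.05
eef_pos: [0.5496, 0.0457, 0.0272]
eef_rot: [0.0, -0.07, 0.998, 0.001]
wrist_force: [-1.3, 7.2, 7.1]
opening: 0.154
```

{"api": "arm_command", "payload": {"plan": [0, -1.5, 0, 0, 0, 0, 0, 0]}}

```text
time_s: 6.25
eef_pos: [0.5495, 0.0457, 0.0272]
eef_rot: [0.0, -0.07, 0.998, 0.002]
wrist_force: [-2.2, 13.8, 7.4]
opening: 0.151
```

{"api": "arm_command", "payload": {"plan": [0, -1.5, 0, 0, 0, 0, 0, 0]}}

```text
time_s: 6.45
eef_pos: [0.5492, 0.0456, 0.0272]
eef_rot: [-0.0, -0.07, 0.998, 0.003]
wrist_force: [-3.7, 20.2, 9.8]
opening: 0.147
```

{"api": "arm_command", "payload": {"plan": [0, -1.5, 0, 0, 0, 0, 0, 0]}}

```text
time_s: 6.65
eef_pos: [0.5489, 0.0454, 0.0272]
eef_rot: [-0.001, -0.07, 0.998, 0.004]
wrist_force: [-5.0, 27.2, 12.0]
opening: 0.154
```

```bash
python3 -c "
from h import *
print(ctrl.get_obs()['torque'])"
```

```text
[3.40456404 0.51328211 0.18689484]
```

{"api": "arm_command", "payload": {"plan": [0, 0, 0, 0, 0, 0, 0, 0, 0, 0, 0, 0, 0, 0, 0, 0], "grip": 0.5}}

```text
time_s: 7.05
eef_pos: [0.5501, 0.0394, 0.0266]
eef_rot: [-0.0, -0.069, 0.998, -0.0]
wrist_force: [-0.0, -0.0, 0.6]
opening: 0.5
```

{"api": "arm_command", "payload": {"plan": [0, -3, 0, 0, 0, -3, 0, 0, 0, -2, 0, 0, 0, 0, 0, 0]}}

```text
time_s: 7.45
eef_pos: [0.5512, 0.0316, 0.0268]
eef_rot: [-0.0, -0.069, 0.998, 0.0]
wrist_force: [-0.7, 0.2, 0.4]
opening: 0.497
```

{"api": "arm_command", "payload": {"plan": [0, -2, 0, 0, 0, 0, 0, 0]}}

```text
time_s: 7.65
eef_pos: [0.551, 0.0312, 0.0267]
eef_rot: [-0.0, -0.069, 0.998, 0.001]
wrist_force: [-1.5, 6.5, 2.3]
opening: 0.5
```

{"api": "arm_command", "payload": {"plan": [0, -2, 0, 0, 0, 0, 0, 0]}}

```text
time_s: 7.85
eef_pos: [0.5506, 0.0311, 0.0266]
eef_rot: [-0.001, -0.07, 0.998, 0.002]
wrist_force: [-2.9, 13.4, 4.2]
opening: 0.499
```

{"api": "arm_command", "payload": {"plan": [0, -2, 0, 0, 0, 0, 0, 0, 0, 0, 0, 0]}}

```text
time_s: 8.15
eef_pos: [0.5502, 0.0309, 0.0266]
eef_rot: [-0.001, -0.07, 0.998, 0.004]
wrist_force: [-4.0, 21.5, 7.2]
opening: 0.502
```

Run:
```python
from h import *
np.set_printoptions(precision=3,suppress=True)
shot('side','s4'); shot('scene','c4'); print(ctrl.get_obs()['torque'])
a=cv2.imread('pics/c4.png')[155:280,195:325]; b=cv2.imread('pics/s4.png')[170:300,225:325]
f=lambda i:cv2.resize(i,(400,int(i.shape[0]*400/i.shape[1])) ,interpolation=cv2.INTER_CUBIC)
a,b=f(a),f(b); h=max(a.shape[0],b.shape[0]); o=np.zeros((h,800,3),np.uint8); o[:a.shape[0],:400]=a; o[:b.shape[0],400:]=b
cv2.imwrite('pics/crop4.png',o)
```

```text
[3.25  0.565 0.135]
```

View pics/crop4.png

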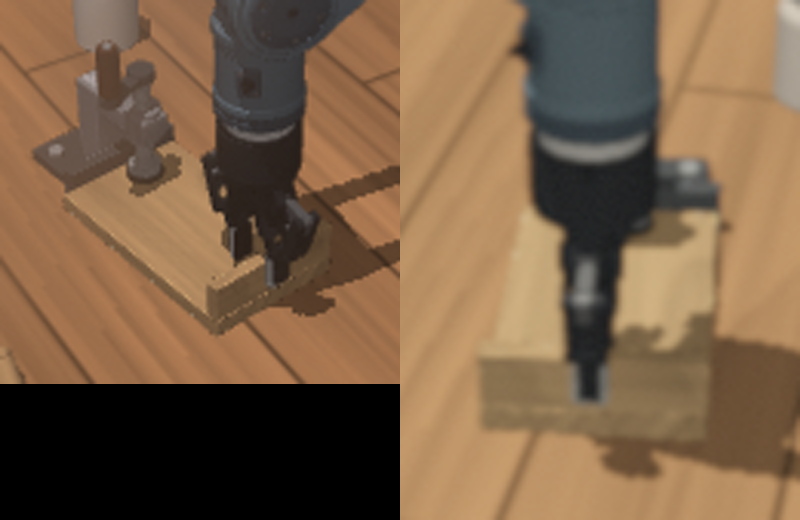

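The board's leading edge appears to lie along the fence in both views, and the lip is pushed squarely at its middle. I'll back off, rise and look from the wrist camera.

{"api": "arm_command", "payload": {"plan": [0, 6, 0, 0, 0, 6, 0, 0, 0, 0, -25, 0, 0, 0, -45, 0, 0, 0, -50, 0, 0, 0, -50, 0, 0, -30, -50, 0, 0, -30, -35, 0, 0, -30, 0, 0, 0, 0, 0, 0, 0, 0, 0, 0], "grip": 0.5}}

```text
time_s: 9.35
eef_pos: [0.562, -0.0477, 0.2743]
eef_rot: [-0.0, -0.069, 0.998, 0.0]
wrist_force: [-0.8, 0.1, 0.7]
opening: 0.498
```

Run:
```python
from h import *
shot('wrist','w5'); i=cv2.imread('pics/w5.png'); print(ctrl.get_obs()['eef_pos'],ctrl.get_obs()['time_s'])
for p in [(.5675,-.152,.15),(.612,-.13,.206),(.57,-.19,.03)]: print(proj('w5',p))
cv2.imwrite('pics/w5z.png',cv2.resize(i[60:300,40:360],(800,600),interpolation=cv2.INTER_CUBIC))
```

```text
[ 0.56178439 -0.04686573  0.27389762] 9.4
[172.44102415 194.19013724]
[173.52692834 267.45743279]
[176.29886666 170.0516627 ]
```

View pics/w5z.png

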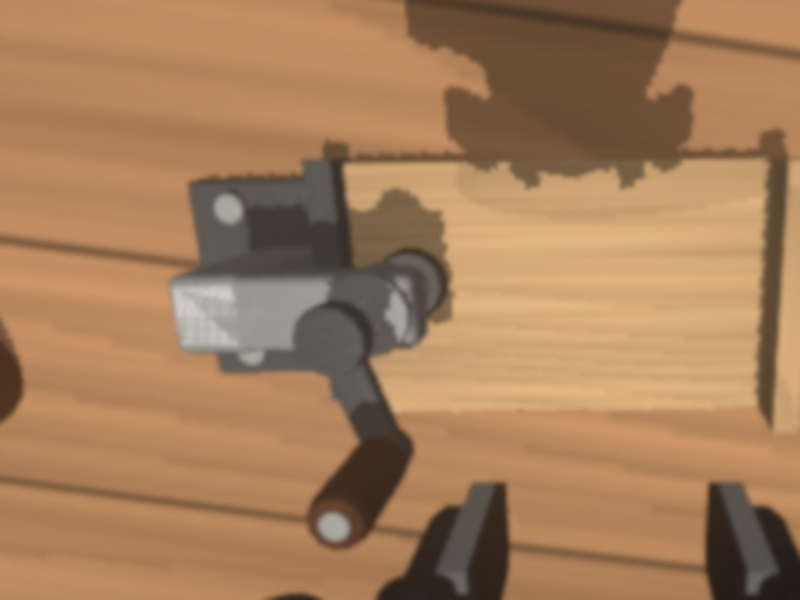

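Run:
```python
from h import *
np.set_printoptions(precision=4,suppress=True)
h=('w5',40+334/2.5,60+527/2.5); b=('w5',40+332/2.5,60+340/2.5)
print(onz(*h,.206),onz(*b,.154)); print(tri(h,('w2',58,274)),tri(b,('w2',73,190)))
print(tri(h,('scene1',195+108/3.077,155+45/3.077)))
L=[onz('w5',40+u/2.5,60+v/2.5,.018) for u,v in ((343,163),(398,412),(770,158))]; print(L)
d=L[1]-L[0]; print(np.degrees(np.arctan2(d[1],d[0])),np.linalg.norm(d))
F=[onz('w5',40+u/2.5,60+v/2.5,.038) for u,v in ((335,160),(345,265))];d=F[1]-F[0]; print(F,np.degrees(np.arctan2(d[1],d[0])))
go([.613,-.130,.166])
```

```text
[ 0.6151 -0.1299  0.206 ] [ 0.568  -0.1502  0.154 ]
(array([ 0.614 , -0.1295,  0.207 ]), np.float64(0.000746141110007215)) (array([ 0.5663, -0.1499,  0.1547]), np.float64(0.0027641229084812338))
(array([ 0.6125, -0.1285,  0.2104]), np.float64(0.0003970590743991828))
[array([ 0.5124, -0.195 ,  0.018 ]), array([ 0.6489, -0.1583,  0.018 ]), array([0.4793, 0.028 , 0.018 ])]
15.055648400602996 0.14128371553299132
[array([ 0.5102, -0.1922,  0.038 ]), array([ 0.5626, -0.1852,  0.038 ])] 7.5518126553960245
shift [-39.4 -89.5 107.8] jaw 1.709 q6 -2.0 F [-0.3  0.6 -0. ]
```

Run:
```python
from h import *
for p in [((343,163),(770,158)),((400,412),(755,409))]:
    A,B=[onz('w5',40+u/2.5,60+v/2.5,.018) for u,v in p]; d=B-A; print(A,B,np.degrees(np.arctan2(d[1],d[0])))
```

```text
[ 0.51244638 -0.19496258  0.018     ] [0.47929873 0.02804506 0.018     ] 98.45449236018423
[ 0.64871741 -0.15709874  0.018     ] [0.61836529 0.0477756  0.018     ] 98.42706749557236
```

{"api": "arm_command", "payload": {"plan": [-13, -30, 0, 0, -13, -30, 0, 0, -14, -29.5, 0, 0, 0, 0, 0, 0, 0, 0, 30, 0, 0, 0, 30, 0, 0, 0, 25, 0, 0, 0, 15, 0, 0, 0, 8, 0, 0, 0, 0, 0], "grip": 0.8}}

```text
time_s: 10.4
eef_pos: [0.6138, -0.1292, 0.1658]
eef_rot: [-0.001, -0.07, 0.998, 0.0]
wrist_force: [-1.5, -0.1, 0.6]
opening: 0.801
```

{"api": "arm_command", "payload": {"plan": [0, 0, 0, 0, 0, 0, 0, 0, 0, 0, 0, 0, 0, 0, 0, 0, 0, 0, 0, 0, 0, 0, 0, 0], "grip": 0}}

```text
time_s: 11.0
eef_pos: [0.6149, -0.13, 0.168]
eef_rot: [0.001, -0.07, 0.998, -0.0]
wrist_force: [-0.5, 2.5, 6.0]
opening: 0.24
```

Run:
```python
from h import *
o=ctrl.get_obs(); print(o['time_s'],o['eef_pos'],o['wrist_force'],o['opening'],o['torque'])
shot('side','s6'); shot('scene','c6'); shot('wrist','w6')
a=cv2.imread('pics/c6.png')[135:260,195:325]; b=cv2.imread('pics/w6.png')
a=cv2.resize(a,(400,384),interpolation=cv2.INTER_CUBIC); b=cv2.resize(b[:,:400],(400,420)); o=np.zeros((420,800,3),np.uint8); o[:384,:400]=a; o[:,400:]=b
cv2.imwrite('pics/crop6.png',o)
```

```text
11.0 [ 0.61493082 -0.12997513  0.16803822] [-0.47300669  2.49059762  5.98512365] 0.23960190204300097 [0.35209238 0.16408417 0.00813284]
```

View pics/crop6.png

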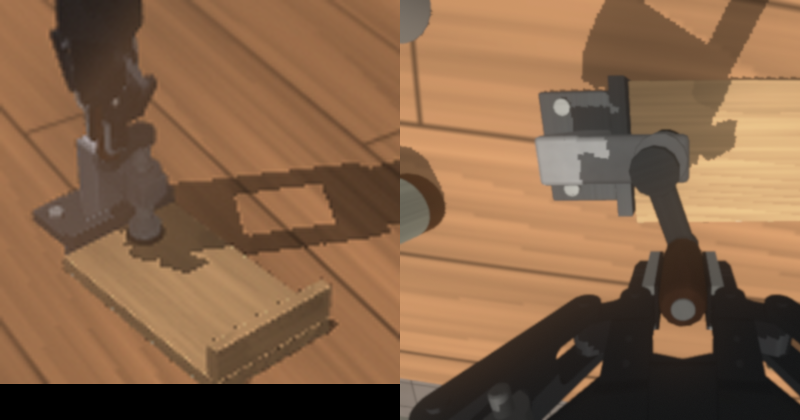

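The handle is held between the pads. In the wrist view the board edge, (630,80)–(638,222), lies parallel against the fence edge. Next I'll compute the circle rows.

```bash
cat > circ.py <<'E'
import numpy as np
t0=.394; ja=1.709; s=2*np.pi/42; y=np.array([np.cos(ja),np.sin(ja)]); x=np.array([-y[1],y[0]])*1.0
x=np.array([y[0]*0-np.sin(ja),np.cos(ja)]) # tool x = y x z(down)
p=lambda k:50*np.array([np.cos(t0-k*s),np.sin(t0-k*s)])
out=[]
for k in range(42):
    d=p(k+1)-p(k); out.append(f"{d@x:.1f}, {d@y:.1f}, 0.4, 0")
for i in range(0,42,7): print(i,', '.join(out[i:i+7]))
E
python3 circ.py; python3 -c "
from h import *
print(q2R(ctrl.get_obs()['eef_rot']).round(3))"
```

```text
0 -1.3, -7.4, 0.4, 0, -0.2, -7.5, 0.4, 0, 0.9, -7.4, 0.4, 0, 2.0, -7.2, 0.4, 0, 3.0, -6.8, 0.4, 0, 4.0, -6.3, 0.4, 0, 4.9, -5.6, 0.4, 0
7 5.7, -4.8, 0.4, 0, 6.4, -3.9, 0.4, 0, 6.9, -2.9, 0.4, 0, 7.2, -1.9, 0.4, 0, 7.4, -0.8, 0.4, 0, 7.5, 0.3, 0.4, 0, 7.3, 1.4, 0.4, 0
14 7.0, 2.5, 0.4, 0, 6.6, 3.5, 0.4, 0, 6.0, 4.5, 0.4, 0, 5.3, 5.3, 0.4, 0, 4.4, 6.0, 0.4, 0, 3.5, 6.6, 0.4, 0, 2.4, 7.1, 0.4, 0
21 1.3, 7.4, 0.4, 0, 0.2, 7.5, 0.4, 0, -0.9, 7.4, 0.4, 0, -2.0, 7.2, 0.4, 0, -3.0, 6.8, 0.4, 0, -4.0, 6.3, 0.4, 0, -4.9, 5.6, 0.4, 0
28 -5.7, 4.8, 0.4, 0, -6.4, 3.9, 0.4, 0, -6.9, 2.9, 0.4, 0, -7.2, 1.9, 0.4, 0, -7.4, 0.8, 0.4, 0, -7.5, -0.3, 0.4, 0, -7.3, -1.4, 0.4, 0
35 -7.0, -2.5, 0.4, 0, -6.6, -3.5, 0.4, 0, -6.0, -4.5, 0.4, 0, -5.3, -5.3, 0.4, 0, -4.4, -6.0, 0.4, 0, -3.5, -6.6, 0.4, 0, -2.4, -7.1, 0.4, 0
[[-0.99  -0.139  0.002]
 [-0.139  0.99  -0.   ]
 [-0.002 -0.    -1.   ]]
```

{"api": "arm_command", "payload": {"plan": [-1.3, -7.4, 0.4, 0, -0.2, -7.5, 0.4, 0, 0.9, -7.4, 0.4, 0, 2.0, -7.2, 0.4, 0, 0, 0, 0, 0]}}

```text
time_s: 11.65
eef_pos: [0.6192, -0.1592, 0.1667]
eef_rot: [0.003, -0.069, 0.998, 0.0]
wrist_force: [5.7, 3.2, 3.9]
opening: 0.24
```

```bash
cat > st.py <<'E'
from h import *
import sys
C=np.array([.5683,-.149])
if len(sys.argv)>2: C=np.array([float(sys.argv[1]),float(sys.argv[2])])
o=ctrl.get_obs(); d=o['eef_pos'][:2]-C; r=np.linalg.norm(d); u=d/r; t=np.array([u[1],-u[0]])
F=o['wrist_force']; print('t',round(o['time_s'],2),'pos',o['eef_pos'].round(4),'r',r.round(4),'ang',np.degrees(np.arctan2(d[1],d[0])).round(1),'drag',(-F[:2]@t).round(2),'rad',(F[:2]@u).round(2),'Fz',F[2].round(1),'op',round(o['opening'],3))
E
python3 st.py
```

```text
t 11.65 pos [ 0.6192 -0.1592  0.1667] r 0.0519 ang -11.4 drag 4.26 rad 4.98 Fz 3.9 op 0.24
```

{"api": "arm_command", "payload": {"plan": [3.0, -6.8, 0.4, 0, 4.0, -6.3, 0.4, 0, 4.9, -5.6, 0.4, 0, 5.7, -4.8, 0.4, 0, 6.4, -3.9, 0.4, 0, 6.9, -2.9, 0.4, 0, 7.2, -1.9, 0.4, 0, 7.4, -0.8, 0.4, 0, 7.5, 0.3, 0.4, 0, 7.3, 1.4, 0.4, 0, 0, 0, 0, 0]}}

```text
time_s: 12.75
eef_pos: [0.5631, -0.2012, 0.1627]
eef_rot: [0.002, -0.069, 0.998, -0.002]
wrist_force: [2.9, -5.3, 1.1]
opening: 0.241
```

```bash
python3 st.py
```

```text
t 12.75 pos [ 0.5631 -0.2012  0.1627] r 0.0525 ang -95.6 drag 3.42 rad 4.95 Fz 1.1 op 0.241
```

{"api": "arm_command", "payload": {"plan": [7.0, 2.5, 0.4, 0, 6.6, 3.5, 0.4, 0, 6.0, 4.5, 0.4, 0, 5.3, 5.3, 0.4, 0, 0, 0, 0, 0]}}

```text
time_s: 13.25
eef_pos: [0.536, -0.1885, 0.1611]
eef_rot: [0.002, -0.069, 0.998, -0.002]
wrist_force: [2.1, -4.5, 3.4]
opening: 0.238
```

```bash
python3 st.py
```

```text
t 13.25 pos [ 0.536  -0.1885  0.1611] r 0.051 ang -129.3 drag 4.47 rad 2.15 Fz 3.4 op 0.238
```

{"api": "arm_command", "payload": {"plan": [4.4, 6.0, 0.4, 0, 3.5, 6.6, 0.4, 0, 2.4, 7.1, 0.4, 0, 1.3, 7.4, 0.4, 0, 0, 0, 0, 0]}}

```text
time_s: 13.75
eef_pos: [0.5211, -0.163, 0.1596]
eef_rot: [0.002, -0.07, 0.998, -0.002]
wrist_force: [3.1, -3.9, 3.3]
opening: 0.242
```

```bash
python3 st.py
```

```text
t 13.75 pos [ 0.5211 -0.163   0.1596] r 0.0492 ang -163.5 drag 4.59 rad -1.89 Fz 3.3 op 0.242
```

{"api": "arm_command", "payload": {"plan": [0.2, 7.5, 0.4, 0, -0.9, 7.4, 0.4, 0, -2.0, 7.2, 0.4, 0, 0, 0, 0, 0]}}

```text
time_s: 14.15
eef_pos: [0.5209, -0.1412, 0.1584]
eef_rot: [0.002, -0.07, 0.998, -0.003]
wrist_force: [2.6, -5.0, 3.4]
opening: 0.244
```

```bash
python3 st.py
```

```text
t 14.15 pos [ 0.5209 -0.1412  0.1584] r 0.048 ang 170.6 drag 4.5 rad -3.43 Fz 3.4 op 0.244
```

{"api": "arm_command", "payload": {"plan": [-3.0, 6.8, 0.4, 0, -4.0, 6.3, 0.4, 0, -4.9, 5.6, 0.4, 0, 0, 0, 0, 0]}}

```text
time_s: 14.55
eef_pos: [0.5296, -0.1219, 0.1574]
eef_rot: [0.001, -0.07, 0.998, -0.003]
wrist_force: [-0.7, -9.4, 5.6]
opening: 0.242
```

```bash
python3 st.py .5699 -.1505
```

```text
t 14.55 pos [ 0.5296 -0.1219  0.1574] r 0.0494 ang 144.6 drag 8.04 rad -4.87 Fz 5.6 op 0.242
```

{"api": "arm_command", "payload": {"plan": [-5.7, 4.8, 0.4, 0, -6.4, 3.9, 0.4, 0, -6.9, 2.9, 0.4, 0, 0, 0, 0, 0]}}

```text
time_s: 14.95
eef_pos: [0.5458, -0.1078, 0.1564]
eef_rot: [-0.0, -0.07, 0.998, -0.003]
wrist_force: [-8.0, -7.3, 11.0]
opening: 0.24
```

```bash
python3 st.py .5699 -.1505
```

```text
t 14.95 pos [ 0.5458 -0.1078  0.1564] r 0.049 ang 119.5 drag 10.6 rad -2.4 Fz 11.0 op 0.24
```

{"api": "arm_command", "payload": {"plan": [0, 0, 0, 0, 0, 0, 0, 0, 0, 0, 0, 0]}}

```text
time_s: 15.25
eef_pos: [0.5457, -0.1078, 0.1564]
eef_rot: [0.0, -0.069, 0.998, -0.003]
wrist_force: [-7.0, -7.3, 10.6]
opening: 0.244
```

```bash
python3 st.py .5699 -.1505; python3 st.py .5705 -.151; python3 -c "
from h import *
print(ctrl.get_obs()['torque'].round(2))"
```

```text
t 15.25 pos [ 0.5457 -0.1078  0.1564] r 0.049 ang 119.6 drag 9.68 rad -2.85 Fz 10.6 op 0.244
t 15.25 pos [ 0.5457 -0.1078  0.1564] r 0.0498 ang 119.9 drag 9.7 rad -2.8 Fz 10.6 op 0.244
[-1.4   1.08 -0.  ]
```

{"api": "arm_command", "payload": {"plan": [1.0, -0.8, -1, 0, 1.0, -0.8, -1, 0, 0, 0, 0, 0]}}

```text
time_s: 15.55
eef_pos: [0.5446, -0.1085, 0.1568]
eef_rot: [0.001, -0.069, 0.998, -0.002]
wrist_force: [2.6, -5.1, -1.6]
opening: 0.242
```

```bash
python3 st.py .5699 -.1505
```

```text
t 15.55 pos [ 0.5446 -0.1085  0.1568] r 0.049 ang 121.1 drag 0.45 rad -5.68 Fz -1.6 op 0.242
```

{"api": "arm_command", "payload": {"plan": [0, 0, 0, 0, 0, 0, 0, 0, 0, 0, 0, 0, 0, 0, 0, 0, 0, 0, -10, 0, 0, 0, -25, 0, 0, 0, -40, 0, 0, 0, -40, 0, 0, 20, -30, 0, 0, 30, 0, 0, 0, 30, 0, 0, 0, 0, 0, 0, 0, 0, 0, 0], "grip": 0.7}}

```text
time_s: 16.85
eef_pos: [0.5327, -0.0271, 0.302]
eef_rot: [0.0, -0.07, 0.998, -0.0]
wrist_force: [-0.1, 0.1, -0.1]
opening: 0.702
```

Run:
```python
from h import *
o=ctrl.get_obs(); print(o['time_s'],o['eef_pos'],o['wrist_force'],o['opening'])
shot('wrist','w7')
b=cv2.imread('pics/w7.png'); cv2.imwrite('pics/w7z.png',cv2.resize(b[40:300,:400],(800,520),interpolation=cv2.INTER_CUBIC))
```

```text
16.85 [ 0.53272161 -0.0271316   0.3020322 ] [-0.08765746  0.06162514 -0.12564968] 0.7019584043849276
```

View pics/w7z.png

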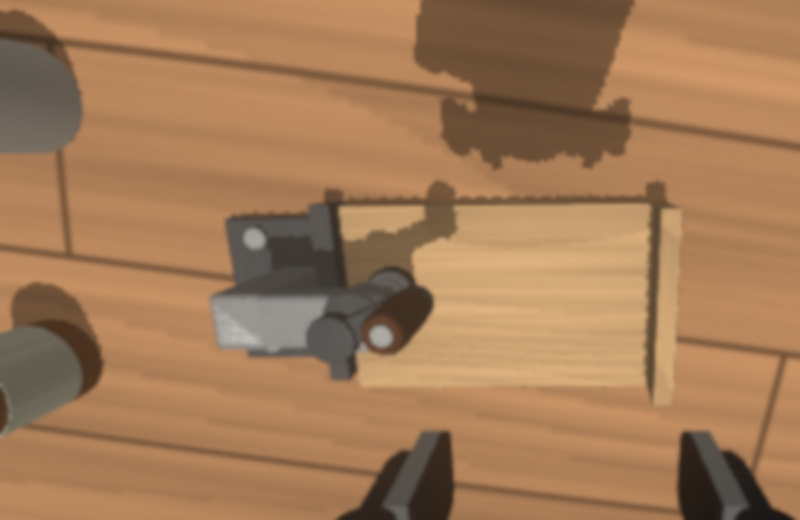

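The board edge, (338,205)–(360,383), sits against the fence at both visible ends. The pad is down, the handle is free, and the bottle and jar have not moved.

Run:
```python
from h import *
p=[onz('w7',u/2,40+v/2,.018) for u,v in ((338,205),(360,384))]; d=p[1]-p[0]; print(p,np.degrees(np.arctan2(d[1],d[0])),np.linalg.norm(d))
o=ctrl.get_obs(); print(o['dq'].round(3),o['wrist_force'].round(2)); print(ctrl.hand_in())
```

```text
[array([ 0.51172508, -0.19522243,  0.018     ]), array([ 0.64836479, -0.17418229,  0.018     ])] 8.753800285912769 0.13825012616734292
[-0.018  0.011 -0.001  0.    -0.002  0.003] [-0.38 -0.1  -0.26]
the job is handed in; nothing more can be done
None
```

The board is clamped against the fence, and I handed the job in at about 17 s. No verdict is reported, and the clamp force is inferred from the handle drag because I could not read it directly.

**Seating:** I gripped the lip and pushed the board about 51 mm until it touched the fence. I then released the lip and pushed its middle with one finger to about 21 N, so the edge could settle flush. In the last wrist picture the leading edge lies along the fence at both visible ends. It measures 8.8° against 7.5–8.9° for the fence. The fence figures vary because parts of it were hidden, but they are within about 1.3° of the board.

**Clamping:** I wound the crank clockwise about 4.6 rad. The drag with the hand halted was about 4.3 N free, and it started to rise near 3.7 rad. It settled at 9.7 N, about 5.4 N above free. The angle turned past the touch suggests at most about 5.3 N above free, so the two agree. That is a little tighter than the nominal 4 N but below the 8 N over-tight mark, so I left it.

**Release:** I took the load off the handle, opened the fingers and lifted clear, and the wrist force then read about 0. The bottle and jar had not moved in the last picture. The mug was out of that picture, but the arm never worked near it.

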